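# Push the sample-pot caps home in order of size

### The job

The three white-capped sample pots in the foil tray have caps that still stand proud of their collars: press each cap fully home with a light push of the fingertips on its soft centre: first the large pot, then the medium one, then the small one. Do not pick up, shove or tip the pots, leave everything else on the bench where it is, and finish clear of everything.

Things in the scene. Friction and masses are not known exactly. Their poses are not given: they have to be found in the camera images.
- tray: Shallow foil tray fixed to the bench, 200 (its x) by 360 (its y) mm, walls 26 mm high, floor 4 mm thick; origin at the centre of its underside. The three pots stand in a row along its y, on the robot's side; two amber vials stand in it behind them.
- pot_large: The large sample pot: loose, frosted clear plastic, round, wall 62 mm across, 84 mm to its mouth, white ribbed cap with a grey soft centre on top; origin at the centre of its underside, z up.
- large_top (a point): Centre of the flat top of the large pot's cap. The cap is a white disc 66 mm across and 14 mm thick, with a grey soft centre 60 mm across standing 6 mm above it, to be pressed upon; the soft centre gives by about 2 mm per 4 N, at most 5 mm, and springs back. This point is 100 mm above the pot's underside with the cap fully raised and 92 mm with it fully home, soft centre not pressed.
- cap_large (a joint): How far the large pot's cap has been pushed down (m): 0 fully raised, 0.008 fully home on the pot's white collar. At the start it is between 0 and 0.0015. It is a push fit: it slides straight down under about 4 N on its soft centre, stays where it is left, and stops hard at 0.008; after that the force rises by about 2 N per mm until the soft centre bottoms out at about 10 N.
- pot_medium: The medium sample pot: loose, frosted clear plastic, round, wall 50 mm across, 64 mm to its mouth, white ribbed cap with a grey soft centre on top; origin at the centre of its underside, z up.
- medium_top (a point): Centre of the flat top of the medium pot's cap. The cap is a white disc 54 mm across and 14 mm thick, with a grey soft centre 48 mm across standing 6 mm above it, to be pressed upon; the soft centre gives by about 2 mm per 4 N, at most 5 mm, and springs back. This point is 80 mm above the pot's underside with the cap fully raised and 72 mm with it fully home, soft centre not pressed.
- cap_medium (a joint): How far the medium pot's cap has been pushed down (m): 0 fully raised, 0.008 fully home on the pot's white collar. At the start it is between 0 and 0.0015. It is a push fit: it slides straight down under about 4 N on its soft centre, stays where it is left, and stops hard at 0.008; after that the force rises by about 2 N per mm until the soft centre bottoms out at about 10 N.
- pot_small: The small sample pot: loose, frosted clear plastic, round, wall 36 mm across, 48 mm to its mouth, white ribbed cap with a grey soft centre on top; origin at the centre of its underside, z up.
- small_top (a point): Centre of the flat top of the small pot's cap. The cap is a white disc 40 mm across and 14 mm thick, with a grey soft centre 34 mm across standing 6 mm above it, to be pressed upon; the soft centre gives by about 2 mm per 4 N, at most 5 mm, and springs back. This point is 64 mm above the pot's underside with the cap fully raised and 56 mm with it fully home, soft centre not pressed.
- cap_small (a joint): How far the small pot's cap has been pushed down (m): 0 fully raised, 0.008 fully home on the pot's white collar. At the start it is between 0 and 0.0015. It is a push fit: it slides straight down under about 4 N on its soft centre, stays where it is left, and stops hard at 0.008; after that the force rises by about 2 N per mm until the soft centre bottoms out at about 10 N.
- vial_a: Amber glass vial with black cap, loose in the tray, 24 mm across, 57 mm tall; origin at the centre of its underside.
- vial_b: A second such vial.
- beaker: Empty loose glass beaker, 68 mm across, 85 mm tall, beside the tray on its +y side; origin at the centre of its underside.
- dishes: Loose stack of three round dishes, 90 mm across, 43 mm tall, beside the tray on its -y side; origin at the centre of its underside.
- spatula: Loose thin steel laboratory spatula lying on the bench beyond the tray, 195 by 11 by 5 mm; origin at the centre of its underside.

How it is judged:
By the outcome, as a careful person would: the job done as asked, in the order asked, and still so for the second after the job is handed in, with the robot touching nothing.
It also fails if it takes over 48 s, if anything falls off the work surface, if the arm or the gripper's body presses on something with over 40 N, if the wrist force passes 120 N, or if a joint passes its speed limit or range.

### The arm

A 6-joint arm with a two-finger parallel gripper is mounted at the origin on the work surface. World frame = base frame: x ahead of the robot, y to its left, z up, the work surface at z = 0. Lengths are in m, angles in rad, forces in N, time in s.
With the tool pointing down it reaches from about 0.4 to 0.825 m from the base axis. Payload 7 kg.
Tool frame: the origin (TCP) lies on the centre line of the jaws, within the pads' length; the fingertips stand 22 mm ahead of it and the grasp point (between the pads) lies 3 mm ahead of it; z points along the fingers, y is the line along which they close (so a half turn about z gives the same grasp; the last joint's range is limited). The gripper opens to 88 mm and grips with 3 to 60 N. Pads are 19 mm wide; open, the fingers measure 130 mm over their backs; the gripper's body (78 mm by 193 mm) begins 47 mm behind the grasp point.
Start: joints at [1.632, 0.359, 0.012, 0, -1.224, -0.288], TCP at [0.152, 0.658, 0.249] pointing down, gripper open.
Joint ranges: [-3.07, 3.07], [-1.43, 2.12], [-1.02, 1.25], [-3.03, 1.67], [-3.05, -0], [-3.03, 3.03]. Speed limits (rad/s): [2.39, 2.39, 3.01, 3.14, 3.14, 3.14].

### API

Orientations are given as [roll, pitch, yaw] about the fixed x, y, z axes, in that order (R = Rz(yaw) Ry(pitch) Rx(roll)).
In Python, from station import monitor, viewer, order gives the robot as it stands. The module is installed in compiled form; this text tells all that it offers.
- The arm moves only by the tool servo_tool, never from a script. Its argument "targets" is a list of rows, each an object with "angular": the turn, a rotation vector about the tool's x, y, z in degrees, a list of three; "xyz": the shift along the tool's x, y, z in cm, a list of three; "claw": the finger opening in cm, from 0 to 8.76. A call has 1 to 20 rows; each row shifts and turns the commanded pose from where the row before left it, along the tool's axes as they then stand; what a row does not reach is not made up. A row lasts 1/10 s, in which the tool goes at most 50 mm and 8.59 degrees, less where a joint would pass 70% of its speed; a pose out of reach is approached as far as the arm can. A call is refused whole if a number of a shift passes 5 or a number of a turn 8.59, either way. A call with a gripper value outside its range is refused whole. The fingers move at their own pace and stop on an object; "force" is the grip in N (left out, the last holds). Time passes only in rows, so rows that do not move let the fingers close. It gives the time, the measured TCP pose, the force, the opening and the grip force at its end, in the units of the state.
- monitor.get_state(): the state, without advancing time (a new reading comes with each control period).
- viewer.grab_frame(name): name is "scene" or "top"; returns a dict with "color" (420x560x3 uint8, blue, green, red), "fovy" (degrees; the focal length in pixels is half the picture's height over the tangent of half this angle, whatever the lens; pixels are square), "cx", "cy" (the principal point, pixels), "k1" (the pictures are not rectified: a ray, as slopes to the right and down, at radius r is drawn at 1 + k1 r^2 times it, then the intrinsics apply), "R" (3x3) and "t" (3): a world point X has camera coordinates R X + t. Camera axes: x right, y down, z forward; pixel columns grow to the right and rows downward; lengths in m; the calibration is good to about 2 mm. A picture is of the moment at which its call begins. There is no depth.
- order.job_done(): hands the job in; it is judged then, once.
The state is a dict: "t": time; "q": joint angles; "qd": joint speeds; "joint_efforts": joint torques, N m; "eef_pos": TCP position; "ee_rot": TCP orientation; "force": force on the tool from outside, world axes, zero at the start; "moment": the same for the moment, N m; "width": finger opening in m; "gripper_force": force on a finger pad.
Only numpy, scipy, OpenCV 4.12 (cv2) and the standard library are available. Lean on these libraries where they do the work, as an engineer would, in place of code of your own. Each camera call takes 0.05 s, during which the arm holds its last target. There are 200 camera calls.

## Working session

There is one attempt and no reset: what is moved stays moved. The work goes in short steps, Python scripts to look and compute and a tool call to move; the robot and the scene stay as the last step left them, time stands still between calls to the robot, and variables do not carry over. Pictures are saved under pics/ and viewed, at most 10 in all, crops included, and the job is handed in when it is done.

Besides the shell and the picture viewer there is one more tool, called after "Emit:" by a JSON object that holds its "api" and its "payload". servo_tool: Moves the arm, as the interface text tells. Its arguments: {"type":"object","properties":{"targets":{"type":"array"},"force":{"type":"number"}},"required":["targets"]}

```bash
mkdir -p pics; python3 - <<'E'
from station import monitor, viewer
import cv2, pickle
d={}
for n in("scene","top"):
    f=viewer.grab_frame(n); d[n]=f; cv2.imwrite(f"pics/{n}0.png",f["color"])
    print(n,f["fovy"],f["cx"],f["cy"],f["k1"],f["R"],f["t"])
pickle.dump(d,open("f0.pkl","wb"))
s=monitor.get_state(); print({k:s[k] for k in("t","eef_pos","ee_rot","force","width")})
E
```

```text
scene 56.29298786503211 281.9613508155897 213.31639356858375 -0.024759605089446184 [[-0.89434026  0.4473717   0.00374905]
 [ 0.26456642  0.5356149  -0.80194843]
 [-0.36077708 -0.7162229  -0.5973815 ]] [ 0.53533682 -0.11278998  1.12235053]
top 50.43644272822286 277.8765240360661 204.80403402667952 -0.12436855622149437 [[ 0.01077268 -0.99990777  0.00827015]
 [-0.99065335 -0.01179693 -0.13589252]
 [ 0.13597754 -0.00672893 -0.99068907]] [0.03284777 0.60656725 1.17404942]
{'t': 0.1, 'eef_pos': array([0.15169517, 0.6573239 , 0.24769814]), 'ee_rot': array([ 3.14010639e+00, -9.69781957e-05, -2.26910077e-01]), 'force': array([ 0.43199965,  0.09719258, -0.16052362]), 'width': 0.08777677168827755}
```

View pics/scene0.png

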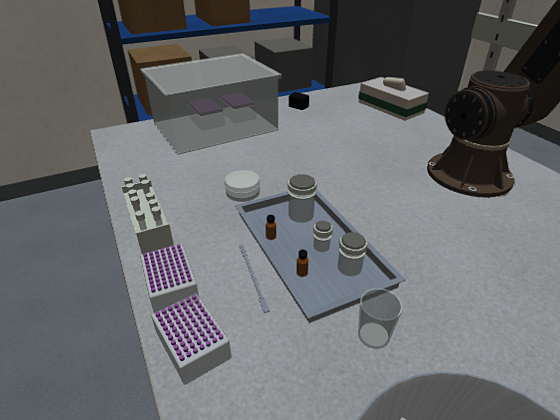

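View pics/top0.png

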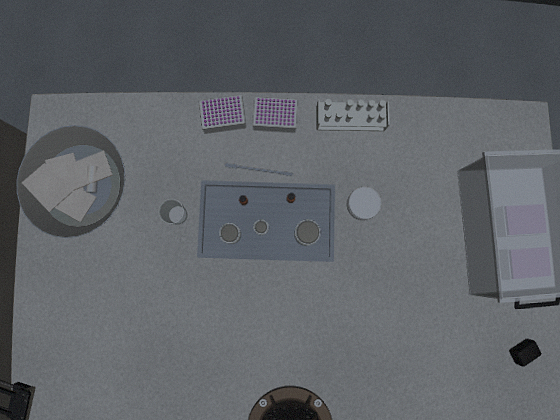

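The top view shows the medium pot at about (230,233), the small one at (261,227) and the large one at (307,232). In the scene view they are at (352,241), (322,230) and (302,183). I'll zoom in for accurate centres.

```bash
python3 - <<'E'
import pickle,cv2,numpy as np
d=pickle.load(open("f0.pkl","rb"))
a=cv2.resize(d["top"]["color"][205:260,200:335],None,fx=5.9,fy=5.9,interpolation=cv2.INTER_CUBIC)[:, :796]
b=cv2.resize(d["scene"]["color"][170:260,270:390],None,fx=3,fy=3,interpolation=cv2.INTER_CUBIC)
c=np.zeros((a.shape[0]+b.shape[0],796,3),np.uint8);c[:a.shape[0],:a.shape[1]]=a;c[a.shape[0]:,:b.shape[1]]=b
cv2.imwrite("pics/z.png",cv2.convertScaleAbs(c,alpha=1.5));print(a.shape)
E
```

```text
(324, 796, 3)
```

View pics/z.png

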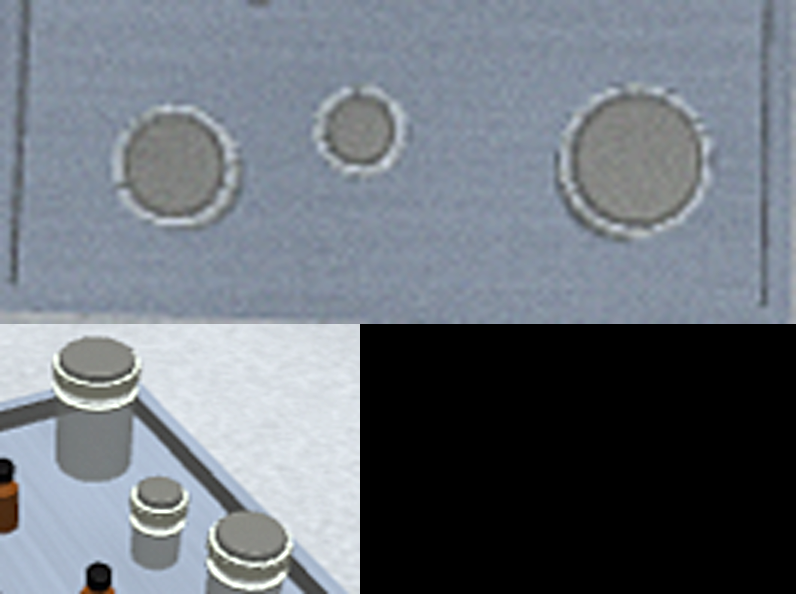

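```bash
cat > h.py <<'E'
import numpy as np
from scipy.optimize import least_squares
def proj(f,X):
    c=f["R"]@X+f["t"]; s=c[:2]/c[2]; s=s*(1+f["k1"]*(s@s))
    F=f["color"].shape[0]/2/np.tan(np.radians(f["fovy"]/2))
    return s*F+[f["cx"],f["cy"]]
def onplane(f,p,z): return least_squares(lambda v:proj(f,np.array([*v,z]))-p,[.5,0]).x
def tri(fp): return least_squares(lambda X:np.concatenate([proj(f,X)-p for f,p in fp]),[.5,0,.08]).x
E
python3 - <<'E'
import pickle,numpy as np
from h import *
d=pickle.load(open("f0.pkl","rb")); y=-0.2269
M=np.array([[np.cos(y),np.sin(y)],[np.sin(y),-np.cos(y)]])
P=dict(large=((307.5,231.2),(302.3,181.3),.103),medium=((229.1,232.2),(353.7,239.7),.083),small=((260.6,226.4),(323,225),.067))
cur=np.array([.1517,.6573])
for k,(a,b,z) in P.items():
    p=onplane(d["top"],a,z);q=onplane(d["scene"],b,z)
    print(k,p.round(4),q.round(4),tri([(d["top"],a),(d["scene"],b)]).round(4),"tool xy cm",(M@(p-cur)*100).round(2))
    cur=p
for p in((203,183),(201,260),(331,260),(243,199),(291,197),(173,211),(365,204)): print(p,onplane(d["top"],p,.04).round(3))
E
```

```text
large [ 0.5302 -0.0367] [ 0.5306 -0.0333] [ 0.5296 -0.0364  0.1012] tool xy cm [52.49 59.11]
medium [0.5267 0.1666] [0.5281 0.1695] [0.5265 0.1672 0.0806] tool xy cm [ -4.91 -19.73]
small [0.5443 0.0851] [0.5461 0.0869] [0.5446 0.085  0.0651] tool xy cm [3.55 7.55]
(203, 183) [0.664 0.247]
(201, 260) [0.454 0.245]
(331, 260) [ 0.458 -0.105]
(243, 199) [0.621 0.135]
(291, 197) [0.628 0.004]
(173, 211) [0.586 0.327]
(365, 204) [ 0.611 -0.2  ]
```

Emit:
{"api": "servo_tool", "payload": {"targets": [{"angular": [0, 0, 0], "xyz": [2, 1.5, 0], "claw": 0}, {"angular": [0, 0, 0], "xyz": [3.3, 2.4, 0], "claw": 0}, {"angular": [0, 0, 0], "xyz": [3.3, 2.4, 0], "claw": 0}, {"angular": [0, 0, 0], "xyz": [3.3, 2.4, 0], "claw": 0}, {"angular": [0, 0, 0], "xyz": [3.3, 2.4, 0], "claw": 0}, {"angular": [0, 0, 0], "xyz": [3.3, 2.4, 0], "claw": 0}, {"angular": [0, 0, 0], "xyz": [3.3, 2.4, 0], "claw": 0}, {"angular": [0, 0, 0], "xyz": [3.3, 2.4, 0], "claw": 0}, {"angular": [0, 0, 0], "xyz": [3.3, 2.4, 0], "claw": 0}, {"angular": [0, 0, 0], "xyz": [3.3, 2.4, 0], "claw": 0}, {"angular": [0, 0, 0], "xyz": [2.1, 3.5, 0], "claw": 0}, {"angular": [0, 0, 0], "xyz": [2.1, 3.5, 0], "claw": 0}, {"angular": [0, 0, 0], "xyz": [2.1, 3.5, 0], "claw": 0}, {"angular": [0, 0, 0], "xyz": [2.1, 3.5, 0], "claw": 0}, {"angular": [0, 0, 0], "xyz": [2.1, 3.5, 0], "claw": 0}, {"angular": [0, 0, 0], "xyz": [2.1, 3.5, 0], "claw": 0}, {"angular": [0, 0, 0], "xyz": [2.1, 3.5, 0], "claw": 0}, {"angular": [0, 0, 0], "xyz": [2.1, 3.5, 0], "claw": 0}, {"angular": [0, 0, 0], "xyz": [2.1, 3.5, 0], "claw": 0}, {"angular": [0, 0, 0], "xyz": [0, 0, 0], "claw": 0}]}}

```text
t: 2.1
eef_pos: [0.5225, 0.0082, 0.248]
ee_rot: [3.141, 0.001, -0.231]
force: [-0.4, -0.2, -0.3]
width: 0.0005
gripper_force: 0.0
```

Emit:
{"api": "servo_tool", "payload": {"targets": [{"angular": [0, 0, 0], "xyz": [0.9, 2.0, 0], "claw": 0}, {"angular": [0, 0, 0], "xyz": [0.8, 2.1, 1], "claw": 0}, {"angular": [0, 0, 0], "xyz": [0, 0, 3], "claw": 0}, {"angular": [0, 0, 0], "xyz": [0, 0, 3], "claw": 0}, {"angular": [0, 0, 0], "xyz": [0, 0, 3], "claw": 0}, {"angular": [0, 0, 0], "xyz": [0, 0, 1], "claw": 0}, {"angular": [0, 0, 0], "xyz": [0, 0, 0], "claw": 0}, {"angular": [0, 0, 0], "xyz": [0, 0, 0], "claw": 0}]}}

```text
t: 2.9
eef_pos: [0.5302, -0.0316, 0.1396]
ee_rot: [-3.141, -0.001, -0.226]
force: [0.3, -0.4, 0.4]
width: 0.0005
gripper_force: 0.0
```

```bash
python3 - <<'E'
from station import monitor, viewer
import cv2
f=viewer.grab_frame("scene"); cv2.imwrite("pics/s1.png",cv2.resize(f["color"][110:270,240:400],None,fx=3.5,fy=3.5))
s=monitor.get_state(); print(s["eef_pos"],s["force"],s["width"])
E
```

```text
[ 0.53042156 -0.03149957  0.14001478] [ 0.67546884 -0.32939469  0.60339062] 0.000727119181642076
```

View pics/s1.png

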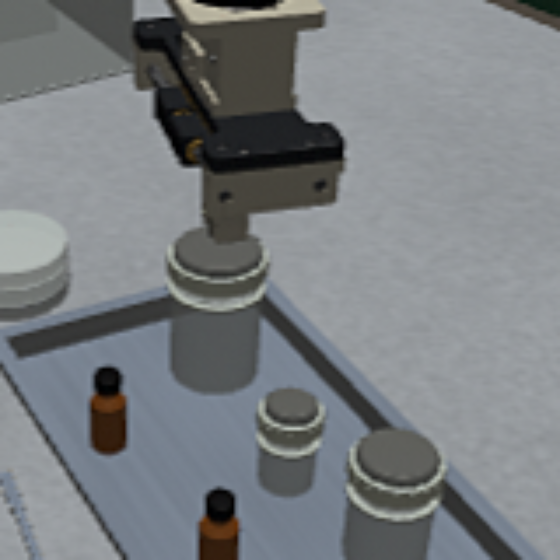

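The fingertips hang over the large cap, about (233,240) in the crop against a cap centre of (220,252). I'll shift slightly and lower slowly.

Emit:
{"api": "servo_tool", "payload": {"targets": [{"angular": [0, 0, 0], "xyz": [0, 0.3, 0.6], "claw": 0}, {"angular": [0, 0, 0], "xyz": [0, 0, 0.6], "claw": 0}, {"angular": [0, 0, 0], "xyz": [0, 0, 0.2], "claw": 0}, {"angular": [0, 0, 0], "xyz": [0, 0, 0.2], "claw": 0}, {"angular": [0, 0, 0], "xyz": [0, 0, 0.2], "claw": 0}, {"angular": [0, 0, 0], "xyz": [0, 0, 0.2], "claw": 0}, {"angular": [0, 0, 0], "xyz": [0, 0, 0], "claw": 0}, {"angular": [0, 0, 0], "xyz": [0, 0, 0], "claw": 0}]}}

```text
t: 3.75
eef_pos: [0.5289, -0.0348, 0.1187]
ee_rot: [-3.142, -0.0, -0.227]
force: [0.8, 0.3, 3.7]
width: 0.0
gripper_force: 1.6
```

Emit:
{"api": "servo_tool", "payload": {"targets": [{"angular": [0, 0, 0], "xyz": [0, 0, 0.1], "claw": 0}, {"angular": [0, 0, 0], "xyz": [0, 0, 0.1], "claw": 0}, {"angular": [0, 0, 0], "xyz": [0, 0, 0.1], "claw": 0}, {"angular": [0, 0, 0], "xyz": [0, 0, 0], "claw": 0}, {"angular": [0, 0, 0], "xyz": [0, 0, 0], "claw": 0}]}}

```text
t: 4.25
eef_pos: [0.5289, -0.0348, 0.1157]
ee_rot: [-3.142, -0.0, -0.227]
force: [-0.2, -0.9, 5.6]
width: 0.0002
gripper_force: 2.5
```

Emit:
{"api": "servo_tool", "payload": {"targets": [{"angular": [0, 0, 0], "xyz": [0, 0, 0.1], "claw": 0}, {"angular": [0, 0, 0], "xyz": [0, 0, 0], "claw": 0}, {"angular": [0, 0, 0], "xyz": [0, 0, 0], "claw": 0}]}}

```text
t: 4.55
eef_pos: [0.529, -0.0348, 0.1149]
ee_rot: [-3.142, -0.001, -0.227]
force: [-0.1, 0.1, 6.5]
width: 0.0003
gripper_force: 3.3
```

Emit:
{"api": "servo_tool", "payload": {"targets": [{"angular": [0, 0, 0], "xyz": [0, 0, 0.1], "claw": 0}, {"angular": [0, 0, 0], "xyz": [0, 0, 0], "claw": 0}, {"angular": [0, 0, 0], "xyz": [0, 0, 0], "claw": 0}]}}

```text
t: 4.85
eef_pos: [0.529, -0.0348, 0.1141]
ee_rot: [-3.142, -0.001, -0.226]
force: [-2.1, -0.9, 8.2]
width: 0.0001
gripper_force: 4.2
```

Emit:
{"api": "servo_tool", "payload": {"targets": [{"angular": [0, 0, 0], "xyz": [0, 0, -1], "claw": 0}, {"angular": [0, 0, 0], "xyz": [0, 0, -2], "claw": 0}, {"angular": [0, 0, 0], "xyz": [0, 0, -3], "claw": 0}, {"angular": [0, 0, 0], "xyz": [-0.75, -3.1, 0], "claw": 0}, {"angular": [0, 0, 0], "xyz": [-0.8, -3.3, 0], "claw": 0}, {"angular": [0, 0, 0], "xyz": [-0.8, -3.3, 0], "claw": 0}, {"angular": [0, 0, 0], "xyz": [-0.8, -3.3, 0], "claw": 0}, {"angular": [0, 0, 0], "xyz": [-0.8, -3.3, 0], "claw": 0}, {"angular": [0, 0, 0], "xyz": [-0.8, -3.4, 0], "claw": 0}, {"angular": [0, 0, 0], "xyz": [0, 0, 0], "claw": 0}, {"angular": [0, 0, 0], "xyz": [0, 0, 2], "claw": 0}, {"angular": [0, 0, 0], "xyz": [0, 0, 2.5], "claw": 0}, {"angular": [0, 0, 0], "xyz": [0, 0, 1.2], "claw": 0}, {"angular": [0, 0, 0], "xyz": [0, 0, 0], "claw": 0}, {"angular": [0, 0, 0], "xyz": [0, 0, 0], "claw": 0}]}}

```text
t: 6.35
eef_pos: [0.527, 0.1676, 0.117]
ee_rot: [3.141, -0.0, -0.227]
force: [0.2, 0.5, 0.8]
width: 0.0008
gripper_force: 0.0
```

```bash
python3 - <<'E'
from station import monitor, viewer
import cv2
f=viewer.grab_frame("scene"); cv2.imwrite("pics/s2.png",cv2.resize(f["color"][130:290,260:420],None,fx=3.7,fy=3.7))
s=monitor.get_state(); print(s["eef_pos"],s["force"],s["width"])
E
```

```text
[0.52730054 0.1678925  0.11748062] [ 0.53442319 -0.3136986   0.60088233] 0.0004434548132442573
```

View pics/s2.png

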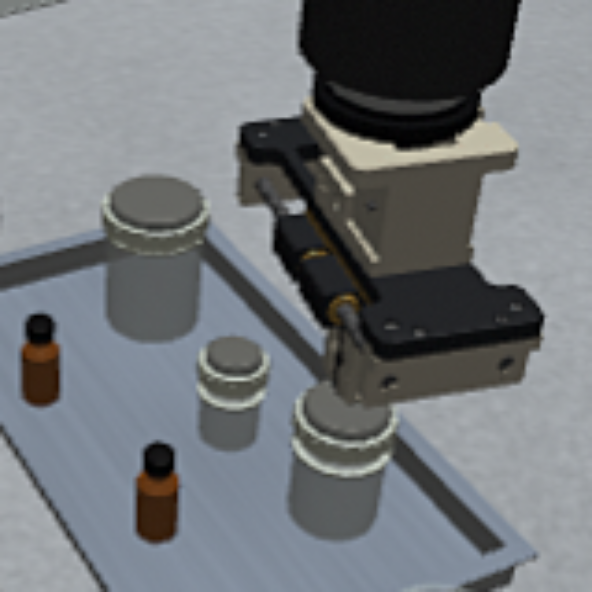

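The large cap is now down, with no gap above its collar. The tips at about (350,395) hang over the medium cap's centre at about (347,408), so I'll press.

Emit:
{"api": "servo_tool", "payload": {"targets": [{"angular": [0, 0, 0], "xyz": [0, 0, 0.5], "claw": 0}, {"angular": [0, 0, 0], "xyz": [0, 0, 0.4], "claw": 0}, {"angular": [0, 0, 0], "xyz": [0, 0, 0.2], "claw": 0}, {"angular": [0, 0, 0], "xyz": [0, 0, 0.2], "claw": 0}, {"angular": [0, 0, 0], "xyz": [0, 0, 0.2], "claw": 0}, {"angular": [0, 0, 0], "xyz": [0, 0, 0.2], "claw": 0}, {"angular": [0, 0, 0], "xyz": [0, 0, 0.2], "claw": 0}, {"angular": [0, 0, 0], "xyz": [0, 0, 0.2], "claw": 0}, {"angular": [0, 0, 0], "xyz": [0, 0, 0], "claw": 0}, {"angular": [0, 0, 0], "xyz": [0, 0, 0], "claw": 0}]}}

```text
t: 7.4
eef_pos: [0.5268, 0.1678, 0.0957]
ee_rot: [3.142, -0.0, -0.227]
force: [-1.5, -0.4, 5.1]
width: 0.0008
gripper_force: 2.6
```

Emit:
{"api": "servo_tool", "payload": {"targets": [{"angular": [0, 0, 0], "xyz": [0, 0, 0.1], "claw": 0}, {"angular": [0, 0, 0], "xyz": [0, 0, 0.1], "claw": 0}, {"angular": [0, 0, 0], "xyz": [0, 0, 0], "claw": 0}, {"angular": [0, 0, 0], "xyz": [0, 0, 0], "claw": 0}]}}

```text
t: 7.8
eef_pos: [0.5269, 0.1679, 0.0941]
ee_rot: [-3.141, -0.0, -0.227]
force: [-3.4, -0.8, 7.6]
width: 0.0003
gripper_force: 4.2
```

Emit:
{"api": "servo_tool", "payload": {"targets": [{"angular": [0, 0, 0], "xyz": [0, 0, -1], "claw": 0}, {"angular": [0, 0, 0], "xyz": [0, 0, -2], "claw": 0}, {"angular": [0, 0, 0], "xyz": [0, 0, -1.5], "claw": 0}, {"angular": [0, 0, 0], "xyz": [1.2, 2.5, 0], "claw": 0}, {"angular": [0, 0, 0], "xyz": [1.2, 2.5, 0], "claw": 0}, {"angular": [0, 0, 0], "xyz": [1.2, 2.6, 0], "claw": 0}, {"angular": [0, 0, 0], "xyz": [0, 0, 0], "claw": 0}, {"angular": [0, 0, 0], "xyz": [0, 0, 2], "claw": 0}, {"angular": [0, 0, 0], "xyz": [0, 0, 1.7], "claw": 0}, {"angular": [0, 0, 0], "xyz": [0, 0, 0], "claw": 0}, {"angular": [0, 0, 0], "xyz": [0, 0, 0], "claw": 0}]}}

```text
t: 8.9
eef_pos: [0.5448, 0.0859, 0.1018]
ee_rot: [3.141, 0.0, -0.226]
force: [-0.0, 0.6, -0.1]
width: 0.0006
gripper_force: 0.0
```

```bash
python3 - <<'E'
from station import monitor, viewer
import cv2
f=viewer.grab_frame("scene"); cv2.imwrite("pics/s3.png",cv2.resize(f["color"][130:290,260:420],None,fx=3.7,fy=3.7))
s=monitor.get_state(); print(s["eef_pos"],s["force"],s["width"])
E
```

```text
[0.54519919 0.08612449 0.10229534] [0.32637154 0.20494855 0.18645828] 0.0001725162871845589
```

View pics/s3.png

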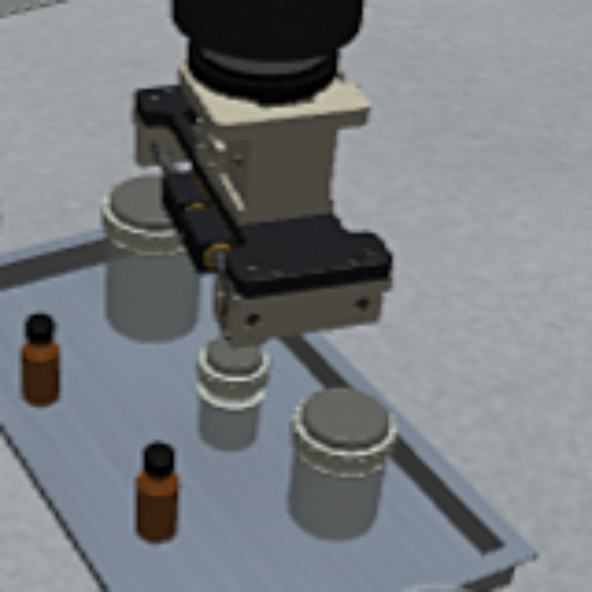

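The medium cap is down, and the tips hang over the small cap at about (235,345).

Emit:
{"api": "servo_tool", "payload": {"targets": [{"angular": [0, 0, 0], "xyz": [0, 0, 0.5], "claw": 0}, {"angular": [0, 0, 0], "xyz": [0, 0, 0.4], "claw": 0}, {"angular": [0, 0, 0], "xyz": [0, 0, 0.2], "claw": 0}, {"angular": [0, 0, 0], "xyz": [0, 0, 0.2], "claw": 0}, {"angular": [0, 0, 0], "xyz": [0, 0, 0.2], "claw": 0}, {"angular": [0, 0, 0], "xyz": [0, 0, 0.2], "claw": 0}, {"angular": [0, 0, 0], "xyz": [0, 0, 0.2], "claw": 0}, {"angular": [0, 0, 0], "xyz": [0, 0, 0.2], "claw": 0}, {"angular": [0, 0, 0], "xyz": [0, 0, 0], "claw": 0}, {"angular": [0, 0, 0], "xyz": [0, 0, 0], "claw": 0}]}}

```text
t: 9.95
eef_pos: [0.5448, 0.0857, 0.0806]
ee_rot: [-3.142, -0.0, -0.227]
force: [-1.2, -0.1, 2.6]
width: 0.0003
gripper_force: 1.7
```

Emit:
{"api": "servo_tool", "payload": {"targets": [{"angular": [0, 0, 0], "xyz": [0, 0, 0.1], "claw": 0}, {"angular": [0, 0, 0], "xyz": [0, 0, 0.1], "claw": 0}, {"angular": [0, 0, 0], "xyz": [0, 0, 0.1], "claw": 0}, {"angular": [0, 0, 0], "xyz": [0, 0, 0], "claw": 0}, {"angular": [0, 0, 0], "xyz": [0, 0, 0], "claw": 0}]}}

```text
t: 10.45
eef_pos: [0.5449, 0.0857, 0.078]
ee_rot: [-3.141, -0.0, -0.227]
force: [-2.0, -0.4, 8.2]
width: 0.0004
gripper_force: 4.2
```

Emit:
{"api": "servo_tool", "payload": {"targets": [{"angular": [0, 0, 0], "xyz": [0, 0, -1], "claw": 0}, {"angular": [0, 0, 0], "xyz": [0, 0, -2.5], "claw": 0}, {"angular": [0, 0, 0], "xyz": [0, 0, -4], "claw": 0}, {"angular": [0, 0, 0], "xyz": [0, 0, -4], "claw": 0}, {"angular": [0, 0, 0], "xyz": [0, 0, -4], "claw": 0}, {"angular": [0, 0, 0], "xyz": [0, 0, -2], "claw": 0}, {"angular": [0, 0, 0], "xyz": [0, 0, 0], "claw": 0}, {"angular": [0, 0, 0], "xyz": [0, 0, 0], "claw": 0}, {"angular": [0, 0, 0], "xyz": [0, 0, 0], "claw": 0}]}}

```text
t: 11.35
eef_pos: [0.5441, 0.0855, 0.2515]
ee_rot: [3.141, 0.002, -0.227]
force: [-0.5, 0.2, -0.4]
width: 0.0001
gripper_force: 0.0
```

```bash
python3 - <<'E'
from station import monitor, viewer
import cv2
f=viewer.grab_frame("scene"); cv2.imwrite("pics/s4.png",cv2.resize(f["color"][160:310,230:430],None,fx=4,fy=4))
s=monitor.get_state(); print(s["eef_pos"],s["force"],s["width"])
E
```

```text
[0.54408396 0.08541173 0.25132521] [-0.19527669  0.77999637 -1.22438967] 0.0006505230675849643
```

View pics/s4.png

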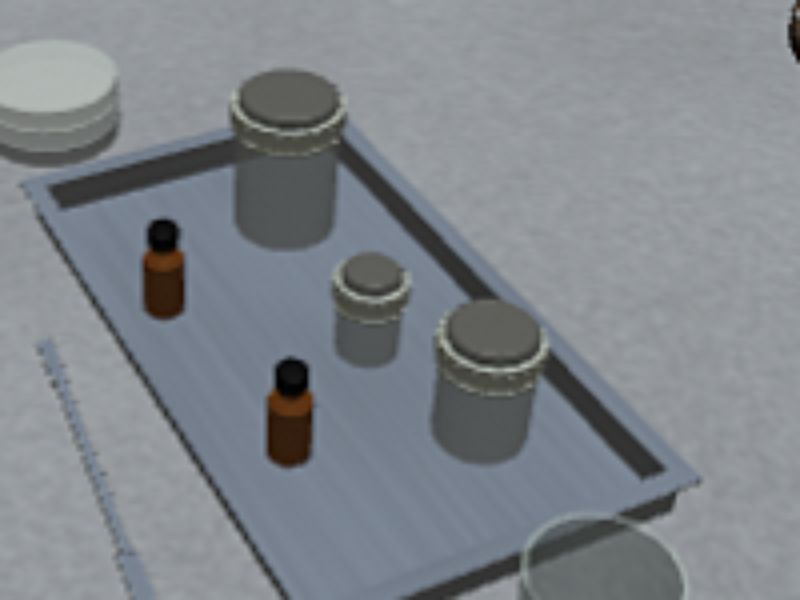

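All three caps are seated, large at (290,110), small at (372,285) and medium at (490,345). The pots are upright and unmoved, and the arm is clear above.

```bash
python3 -c "
from station import order
print(order.job_done())"
```

```text
the job is handed in; nothing more can be done
None
```

All three caps are pressed home in the order large, medium, small, with about 8 N each; nothing else was disturbed, the arm finished clear, and the job was handed in at about 11.5 s.

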